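Shut and lock the sample chamber's hatch

ROBOT

A 6-joint arm with a two-finger parallel gripper is mounted at the origin on a cart in front of the work surface, level with it; the furniture and walls round the work are solid. World frame = base frame: x ahead of the robot, y to its left, z up, the work surface at z = 0. Lengths are in mm, angles in rad, forces in N, time in s.
With the tool pointing down it reaches from about 400 to 925 mm from the base axis. Payload 12.5 kg.
Tool frame: the origin (TCP) lies midway between the tips of the shut fingers; the grasp point (between the pads) lies 19 mm behind it; z points along the fingers, y is the direction in which the jaws open and shut (so a half turn about z gives the same grasp; the last joint's range is limited). The gripper opens to 95 mm and grips with 3 to 60 N. Pads are 20 mm wide; open, the fingers measure 119 mm over their backs; the gripper's body (75 mm by 180 mm) begins 59 mm behind the grasp point.
Start: joints at [1.109, 0.491, 1.559, -0, 1.092, -0.106], TCP at [217.697, 585.879, 214.661] pointing down, gripper open.
Joint ranges: [-3.1, 3.1], [-0.84, 2.19], [0.05, 2.79], [-1.13, 4.28], [0.06, 2.93], [-2.69, 2.69]. Speed limits (rad/s): [2.22, 2.22, 2.79, 3.14, 3.14, 3.14].

INTERFACE

Orientations are given as [roll, pitch, yaw] about the fixed x, y, z axes, in that order (R = Rz(yaw) Ry(pitch) Rx(roll)).
In Python, from cell import * gives the robot as it stands. The module is installed in compiled form; this text tells all that it offers.
- The arm moves only by the tool carry_out, never from a script. Its argument "moves" is a list of rows, each an object of numbers: "dx", "dy", "dz": the shift along the tool's x, y, z in m; "twist": the turn about the tool's z in degrees. A call has 1 to 5 rows; each row is the pose to reach, as a shift and turn from the pose commanded when the call began, along the tool's axes at that moment; what a row does not reach only later rows make up. A row lasts 1/10 s, in which the tool goes at most 50 mm and 8.59 degrees, less where a joint would pass 70% of its speed; a pose out of reach is approached as far as the arm can. A call with a gripper value outside its range is refused whole. "grip" is the finger opening in m, from 0 to 0.0951, set as the call begins (left out, the last holds). The fingers move at their own pace and stop on an object; the grip force is fixed at half the most. Time passes only in rows, so rows that repeat a pose let the fingers close. It gives the time, the measured TCP pose, the force and the opening at its end, in the units of the state.
- state(): the state, without advancing time (a new reading comes with each control period).
- read_camera(name): name is "scene" or "top"; returns (picture, depth): 384x512x3 uint8, red, green, blue; 384x512 float32, mm along the optical axis (not along the pixel's ray), 0 where there is no reading.
- camera_info(name): a dict with "mtx" (3x3 intrinsics, pixels), "R" (3x3) and "t" (3): a world point X has camera coordinates R X + t. Camera axes: x right, y down, z forward; pixel columns grow to the right and rows downward; lengths in mm; the calibration is good to about 2 mm. A picture is of the moment at which its call begins. camera_info takes no time and is no camera call.
- job_done(): hands the job in, once; it reports no verdict.
The state is a dict: "t": time; "joints": joint angles; "qvel": joint speeds; "tau": joint torques, N m; "eef_pos": TCP position; "tcp_rot": TCP orientation; "ft_force": force on the tool from outside, world axes, zero at the start; "moment": the same for the moment, N m; "opening": opening from 0.0 (shut) to 1.0 (fully open).
Only numpy, scipy, OpenCV 4.12 (cv2) and the standard library are available. Lean on these libraries where they do the work, as an engineer would, in place of code of your own. Each camera call takes 0.05 s, during which the arm holds its last target. There are 200 camera calls.

TASK

The slide is in the grey sample chamber: swing the white hatch shut, then press its black wing fastener in against its spring and, holding it in, turn it clockwise (seen from above) about a quarter turn until it comes up against its stop. Let go so that it springs back up into its locking notch and stays there. Where the catch sits behind the hatch differs a little from one chamber to the next, in depth and in angle, so go by feel: press and turn firmly but gently, never hard, and leave the things around the chamber where they are.

Things in the scene. Friction and masses are not known exactly. Their poses are not given: they have to be found in the camera images.
- chamber: Grey box, open at the top, fixed to the worktop: 180 (x) x 200 (y) x 100 mm high. Origin at the centre of its underside; its x axis points from the front face (towards the robot) to the back, z up. It carries the hatch and the fastener. A short steel gland, 22 mm wide, sticks 12 mm out of the front face.
- hatch (a joint): Angle of the white hatch about its hinge along the chamber's rear top edge, rad: 0 is shut, flat on the chamber; it grows as the front edge goes up. The hinge is stiff: the hatch stays where it is left; 3 to 6 N at the front edge moves it.
- hatch_hinge (a point): Middle of the hinge axis: at the chamber's top, 88 mm behind its centre, 100 mm above the worktop. Its frame turns with the hatch, y along the hinge axis. The hatch reaches 176 mm from here along its own -x, is 196 mm wide and 6 mm thick; its outer face is 7 mm above this point when shut.
- hatch_lip (a point): Point on the hatch's outer face, in the middle of its front (free) edge, 8 mm in from that edge and 168 mm from the hinge axis. Its frame turns with the hatch, z outwards, square to the face. A good place to push the hatch down.
- plunger (a joint): How far the fastener is pressed in, m: 0 is fully out. Its spring pushes out with 3 N plus 0.6 N per mm. With the hatch shut its pin passes under the catch's ledge at 8 to 14 mm (differs from run to run) and meets a firm floor 1.5 mm deeper (9 to 12 N there). On the ledge it reads over 0.007; locked in the notch, 7.5 mm higher, 0.0001 to 0.0065. Press with less than 30 N.
- wing (a joint): Turn of the wing, rad, growing clockwise seen from above: at 0 its bar lies along the chamber's y (along the front edge), at 1.57 along its x. It starts at 0.34 to 0.46, where the hatch can be shut; unpressed it jams at 0.5 to 1.1. The notch is centred at 1.25 to 1.79 (differs from run to run), a hard stop 0.05 beyond. On the ledge it stays where left. Turn with less than 0.4 N m.
- wing_grip (a point): Middle of the wing's black bar, on the turning axis: 12 mm thick (this frame's x), 42 long (y), 24 high. Its top is 12 mm above this point (z, outwards from the hatch); 11 mm below it is the upper face of a round flange 44 mm across, 5 thick, 19 mm clear of the hatch's collar. With the hatch shut it is 45 mm in front of the chamber's centre and 145 mm above the worktop.
- tape: Bystander: loose roll of tape lying flat, 94 mm across, 19 mm high; origin at the centre of its underside.
- dish: Bystander: loose clear petri dish, 76 mm across, 14 mm high; origin at the centre of its underside.
- beaker_small: Bystander: loose small glass beaker, 43 mm across, 56 mm high; origin at the centre of its underside.

How it is judged (in metres and radians):
On the way, in this order (a step that is already met when the one before it is completed fails the run):
1. the hatch is swung shut (within 0.03 rad) (value of joint hatch below 0.03 rad), for 0.2 s.
2. with the hatch shut, the fastener is pressed in more than 7 mm and turned past 1.05 rad (value of joint plunger above 0.007 m and value of joint wing above 1.05 rad and value of joint hatch below 0.03 rad), for 0.1 s.
At the end, for the whole second after the job is handed in: The hatch is shut (within 0.03 rad), the wing is turned to between 1.15 and 1.90 rad and has sprung back to less than 7 mm pressed in, that is into its locking notch, and is at rest (value of joint hatch below 0.03 rad and value of joint wing between 1.15 and 1.9 rad and value of joint plunger below 0.007 m and velocity of joint wing between -0.05 and 0.05 rad/s); the robot touches nothing.
It fails at once if the fastener's cross pin is forced against the catch behind the hatch (its floor, ledge or stop) with more than 25 N (contact force between pin and anything else above 25 N).
It fails at once if the tape bystander is moved by more than 20 mm (distance of tape from where it was at the start of the episode above 0.02 m).
It fails at once if the dish bystander is moved by more than 20 mm (distance of dish from where it was at the start of the episode above 0.02 m).
It fails at once if the beaker_small bystander is moved by more than 20 mm (distance of beaker_small from where it was at the start of the episode above 0.02 m).
It also fails if it takes over 67 s, if anything falls off the work surface, if the arm or the gripper's body presses on something with over 40 N, if the wrist force passes 120 N, or if a joint passes its speed limit or range.

## Working session

There is one attempt and no reset: what is moved stays moved. The work goes in short steps, Python scripts to look and compute and a tool call to move; the robot and the scene stay as the last step left them, time stands still between calls to the robot, and variables do not carry over. Pictures are saved under pics/ and viewed, about 8 in all and at most 12, crops included, and the job is handed in when it is done.

Besides the shell and the picture viewer there is one more tool, called after ">>>" as name(argument=value, ...) on one line, values as JSON. carry_out: Moves the arm, as the interface text tells. Its arguments: {"type":"object","properties":{"moves":{"type":"array","items":{"type":"object","properties":{"dx":{"type":"number"},"dy":{"type":"number"},"dz":{"type":"number"},"twist":{"type":"number"}}}},"grip":{"type":"number"}},"required":["moves"]}

```bash
mkdir -p pics; cat > h.py <<'E'
from cell import *
import numpy as np, cv2
def snap(n,f):
    im,d=read_camera(n); cv2.imwrite('pics/'+f+'.png',im[:,:,::-1]); np.savez('pics/'+f+'.npz',im=im,d=d); return im,d
def pts(n,d):
    c=camera_info(n);K=np.array(c['mtx']);R=np.array(c['R']);t=np.array(c['t'])
    v,u=np.mgrid[:d.shape[0],:d.shape[1]]
    P=np.stack([(u-K[0,2])/K[0,0]*d,(v-K[1,2])/K[1,1]*d,d],-1)
    return (P-t)@R
E
python3 - <<'E'
from h import *
a,d=snap('scene','s1'); b,e=snap('top','t1')
cv2.imwrite('pics/st.png',np.hstack([a,b])[:,:,::-1][:, :])
im=cv2.resize(cv2.imread('pics/st.png'),(800,300)); 
cv2.imwrite('pics/both.png',np.vstack([cv2.resize(im,(800,300))]))
for n in('scene','top'):
    c=camera_info(n); print(n,np.round(c['mtx'],1).tolist(),np.round(-np.array(c['R']).T@np.array(c['t'])),np.round(c['R'],2).tolist())
s=state();print({k:np.round(v,3) for k,v in s.items()})
E
```

```text
scene [[476.4, 0.0, 261.9], [0.0, 476.4, 194.7], [0.0, 0.0, 1.0]] [-178. -514. 1065.] [[0.47, -0.88, -0.01], [-0.67, -0.35, -0.66], [0.58, 0.31, -0.75]]
top [[390.3, 0.0, 252.1], [0.0, 390.3, 189.7], [0.0, 0.0, 1.0]] [ 345.  -93. 1274.] [[-0.02, -1.0, 0.0], [-0.98, 0.02, -0.17], [0.17, -0.01, -0.98]]
{'t': np.float64(0.1), 'joints': array([ 1.109,  0.492,  1.559,  0.   ,  1.092, -0.106]), 'qvel': array([-0.   , -0.002, -0.001, -0.001,  0.001,  0.002]), 'tau': array([ 2.0000e-03, -6.1362e+01, -2.5860e+01,  6.9000e-02,  4.7000e-02,
       -0.0000e+00]), 'eef_pos': array([217.603, 585.678, 214.121]), 'tcp_rot': array([-3.141, -0.   ,  2.786]), 'ft_force': array([ 0.312, -0.423, -0.375]), 'moment': array([-0.003, -0.034, -0.019]), 'opening': np.float64(1.0)}
```

View pics/s1.png

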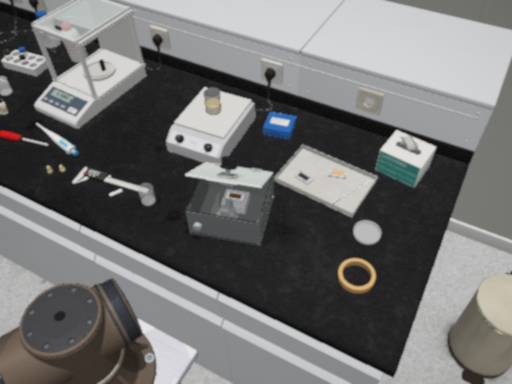

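View pics/t1.png

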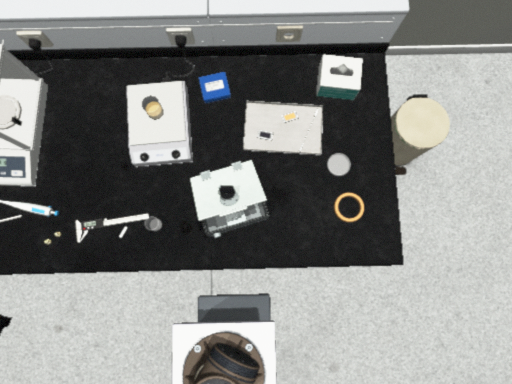

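The scene view shows the chamber at about (232,205) with the hatch half open. The top view shows the hatch at about (228,190), the wing at (227,192) and the beaker at (153,224). The tape and dish are at the right, well clear.

```bash
python3 - <<'E'
from h import *
Z=np.load('pics/t1.npz');im,d=Z['im'],Z['d'];P=pts('top',d)
hsv=cv2.cvtColor(im,cv2.COLOR_RGB2HSV)
roi=np.zeros(d.shape,bool);roi[155:245,180:280]=1
w=roi&(hsv[...,2]>170)&(P[...,2]>90)&(d>0)
n,l,st,_=cv2.connectedComponentsWithStats(w.astype(np.uint8));k=1+np.argmax(st[1:,4]);w=l==k
Q=P[w];c=np.median(Q,0)
for _ in range(5):
    U=np.linalg.svd(Q-Q.mean(0),full_matrices=False)[2];nn=U[2]*np.sign(U[2,2]);r=(Q-Q.mean(0))@nn
    Q=Q[abs(r)<6]
print('hatch n',nn,'c',Q.mean(0),len(Q),r.std(),'tilt',np.arccos(nn[2]))
u,v=np.where(w)[::-1];box=cv2.minAreaRect(Q[:,:2].astype(np.float32));print(box, cv2.boxPoints(box))
q=Q
for f in((1,0),(-1,0),(0,1),(0,-1),(1,1),(1,-1),(-1,1),(-1,-1)):
    print(f,Q[np.argmax(Q[:,:2]@np.array(f))].round())
# all raised
m=roi&(P[...,2]>15)&(P[...,2]<115)&(d>0)&~w
b=roi&(P[...,2]>85)&(hsv[...,2]<70);B=P[b];print('dark high',len(B),np.median(B,0),B.max(0))
W=P[b&((P@nn)>(Q.mean(0)@nn+15))];print('wing?',len(W),W.mean(0),np.round((W@nn-Q.mean(0)@nn),0)[:40])
A=P[roi&(P[...,2]>15)&(d>0)];bx=cv2.minAreaRect(A[:,:2].astype(np.float32));print('all',bx)
# scene
Z=np.load('pics/s1.npz');im2,d2=Z['im'],Z['d'];S=pts('scene',d2)
r2=np.zeros(d2.shape,bool);r2[150:255,175:285]=1
A=S[r2&(S[...,2]>20)&(S[...,2]<97)]
print('scene raised extents',A.min(0),A.max(0))
h=r2&(abs(S@nn-Q.mean(0)@nn)<6)&(im2.min(2)>150);print('scene hatch',h.sum(),S[h].mean(0))
for n,x,y in(('beaker',153,224),('dish',339,164),('tape',349,207)): print(n,P[y,x])
cv2.imwrite('pics/c1.png',cv2.resize(np.hstack([im[150:250,180:280],im2[150:250,180:280]]),None,fx=4,fy=4,interpolation=cv2.INTER_CUBIC)[:,:,::-1])
E
```

```text
hatch n [0.53903619 0.15231088 0.82839687] c [544.24872776 -26.55874344 160.76758709] 2758 1.6727543758379788 tilt 0.5945567344353124
((548.1478881835938, -25.65821075439453), (159.91940307617188, 194.79302978515625), 15.620688438415527) [[ 444.91577    46.610443]
 [ 497.3672   -140.98798 ]
 [ 651.38      -97.926865]
 [ 598.9286     89.671555]]
(1, 0) [643. -96. 109.]
(-1, 0) [455.  45. 204.]
(0, 1) [589.  84. 113.]
(0, -1) [ 506. -138.  203.]
(1, 1) [594.  82. 106.]
(1, -1) [642. -99. 111.]
(-1, 1) [455.  48. 203.]
(-1, -1) [ 506. -138.  203.]
dark high 247 [515.95954681 -33.28113524 210.32561534] [ 539.53344485   52.35564598 1274.00838827]
wing? 163 [504.33319136 -37.75013176 344.87125086] [805. 805. 805. 805. 805. 805.  50.  49.  48.  50.  51.  49.  50.  50.
  49.  46.  50.  50.  48.  44.  45.  48.  45.  49.  49.  48.  49.  47.
  45.  50.  47.  42.  42.  43.  44.  43.  45.  46.  45.  45.]
all ((574.2664184570312, -12.264724731445312), (285.1415100097656, 216.68569946289062), 19.68708038330078)
scene raised extents [ 409.03006391 -149.57806666   20.00387015] [747.37291607 252.32718985  96.99593711]
scene hatch 1194 [544.25088409 -19.78170545 156.93729867]
beaker [462.34363651 223.89729953   0.87528121]
dish [ 646.30234922 -390.97780713   16.88448506]
tape [ 504.24209702 -418.76080925    1.40946045]
```

View pics/c1.png

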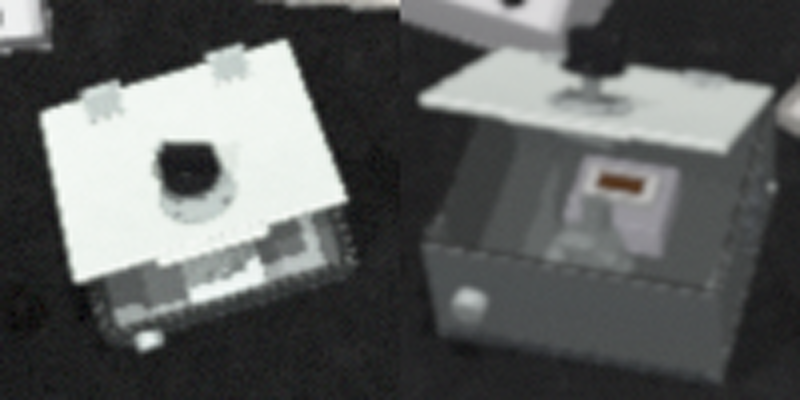

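The hatch is open about 0.59 rad and the chamber yaw is about 0.274 rad. The hinge is near (615,-7), and the plane tilt, edge length and wing height (50 mm) all agree with the given sizes. I'll travel above the hatch's front, left of the wing.

>>> carry_out(moves=[{"dx":-0.03,"dy":-0.03,"dz":-0.02},{"dx":-0.06,"dy":-0.06,"dz":-0.04},{"dx":-0.09,"dy":-0.09,"dz":-0.06},{"dx":-0.12,"dy":-0.12,"dz":-0.06},{"dx":-0.15,"dy":-0.148,"dz":-0.06}], grip=0.0)

```text
schema error: expected keys dx, dy, dz, twist
```

>>> carry_out(moves=[{"dx":-0.03,"dy":-0.03},{"dx":-0.06,"dy":-0.06},{"dx":-0.09,"dy":-0.09},{"dx":-0.12,"dy":-0.12},{"dx":-0.15,"dy":-0.148}])

```text
schema error: expected keys dx, dy, dz, twist
```

>>> carry_out(moves=[{"dx":-0.03,"dy":-0.03},{"dx":-0.06,"dy":-0.06},{"dx":-0.09,"dy":-0.09},{"dx":-0.12,"dy":-0.12},{"dx":-0.15,"dy":-0.148}])

```text
schema error: expected keys dx, dy, dz, twist
```

>>> carry_out(moves=[{"twist":8.5},{"twist":17},{"twist":25.5},{"twist":34},{"twist":42.5}])

```text
schema error: expected keys dx, dy, dz, twist
```

>>> carry_out(moves=[{"twist":8.5},{"twist":17},{"twist":25.5},{"twist":34},{"twist":34.3}])

```text
schema error: expected keys dx, dy, dz, twist
```

All four keys are needed in every row.

>>> carry_out(moves=[{"dx":-0.03,"dy":-0.03,"dz":-0.02,"twist":0},{"dx":-0.06,"dy":-0.06,"dz":-0.04,"twist":0},{"dx":-0.09,"dy":-0.09,"dz":-0.06,"twist":0},{"dx":-0.12,"dy":-0.12,"dz":-0.06,"twist":0},{"dx":-0.15,"dy":-0.148,"dz":-0.06,"twist":0}], grip=0.0)

```text
t: 0.6
eef_pos: [307.0, 393.3, 275.1]
tcp_rot: [3.141, 0.0, 2.786]
ft_force: [0.4, -0.3, -0.1]
opening: 0.634
```

>>> carry_out(moves=[{"dx":-0.03,"dy":-0.03,"dz":0,"twist":0},{"dx":-0.06,"dy":-0.06,"dz":0,"twist":0},{"dx":-0.09,"dy":-0.09,"dz":0,"twist":0},{"dx":-0.12,"dy":-0.12,"dz":0,"twist":0},{"dx":-0.15,"dy":-0.148,"dz":0,"twist":0}])

```text
t: 1.1
eef_pos: [396.0, 202.2, 274.6]
tcp_rot: [3.142, -0.0, 2.786]
ft_force: [-0.2, 0.1, -0.9]
opening: 0.22
```

>>> carry_out(moves=[{"dx":-0.03,"dy":-0.03,"dz":0,"twist":0},{"dx":-0.06,"dy":-0.06,"dz":0,"twist":0},{"dx":-0.09,"dy":-0.09,"dz":0,"twist":0},{"dx":-0.12,"dy":-0.12,"dz":0,"twist":0},{"dx":-0.15,"dy":-0.148,"dz":0,"twist":0}])

```text
t: 1.6
eef_pos: [485.2, 11.1, 274.6]
tcp_rot: [3.142, -0.0, 2.785]
ft_force: [0.2, -0.1, 0.6]
opening: 0.0
```

>>> carry_out(moves=[{"dx":0,"dy":0,"dz":0,"twist":8.5},{"dx":0,"dy":0,"dz":0,"twist":17},{"dx":0,"dy":0,"dz":0,"twist":25.5},{"dx":0,"dy":0,"dz":0,"twist":34},{"dx":0,"dy":0,"dz":0,"twist":42.5}])

```text
t: 2.1
eef_pos: [484.7, 12.9, 274.4]
tcp_rot: [-3.141, -0.0, 2.038]
ft_force: [-1.8, -0.3, 0.1]
opening: 0.004
```

>>> carry_out(moves=[{"dx":0,"dy":0,"dz":0,"twist":8.5},{"dx":0,"dy":0,"dz":0,"twist":17},{"dx":0,"dy":0,"dz":0,"twist":25.5},{"dx":0,"dy":0,"dz":0,"twist":34},{"dx":0,"dy":0,"dz":0,"twist":34.3}])

```text
t: 2.6
eef_pos: [484.7, 12.9, 274.4]
tcp_rot: [-3.141, -0.0, 1.443]
ft_force: [0.6, -0.5, 0.7]
opening: 0.004
```

>>> carry_out(moves=[{"dx":0,"dy":0,"dz":0.03,"twist":0},{"dx":0,"dy":0,"dz":0.06,"twist":0},{"dx":0,"dy":0,"dz":0.075,"twist":0},{"dx":0,"dy":0,"dz":0.083,"twist":0},{"dx":-0.001,"dy":-0.003,"dz":0.09,"twist":0}])

```text
t: 3.1
eef_pos: [482.1, 12.3, 184.5]
tcp_rot: [3.141, -0.0, 1.448]
ft_force: [0.5, -0.4, 2.9]
opening: 0.004
```

>>> carry_out(moves=[{"dx":-0.001,"dy":-0.003,"dz":0.007,"twist":0},{"dx":-0.002,"dy":-0.007,"dz":0.014,"twist":0},{"dx":-0.004,"dy":-0.01,"dz":0.02,"twist":0},{"dx":-0.005,"dy":-0.012,"dz":0.026,"twist":0},{"dx":-0.006,"dy":-0.014,"dz":0.032,"twist":0}])

```text
t: 3.6
eef_pos: [466.7, 8.1, 152.2]
tcp_rot: [-3.141, -0.0, 1.445]
ft_force: [-0.1, 0.5, 1.7]
opening: 0.008
```

>>> carry_out(moves=[{"dx":-0.001,"dy":-0.002,"dz":0.007,"twist":0},{"dx":-0.002,"dy":-0.004,"dz":0.014,"twist":0},{"dx":-0.003,"dy":-0.006,"dz":0.02,"twist":0},{"dx":-0.003,"dy":-0.008,"dz":0.026,"twist":0},{"dx":-0.004,"dy":-0.01,"dz":0.032,"twist":0}])

```text
t: 4.1
eef_pos: [456.7, 5.4, 120.1]
tcp_rot: [3.141, -0.0, 1.445]
ft_force: [0.7, -0.5, 1.3]
opening: 0.003
```

>>> carry_out(moves=[{"dx":0,"dy":0,"dz":0.004,"twist":0},{"dx":0,"dy":0,"dz":0.008,"twist":0},{"dx":0,"dy":0,"dz":0.011,"twist":0},{"dx":0,"dy":0,"dz":0.013,"twist":0},{"dx":0,"dy":0,"dz":0.013,"twist":0}])

```text
t: 4.6
eef_pos: [456.7, 5.4, 107.5]
tcp_rot: [-3.141, -0.0, 1.445]
ft_force: [0.7, 0.1, 0.3]
opening: 0.006
```

>>> carry_out(moves=[{"dx":0,"dy":0,"dz":0.001,"twist":0},{"dx":0,"dy":0,"dz":0.002,"twist":0},{"dx":0,"dy":0,"dz":0.003,"twist":0},{"dx":0,"dy":0,"dz":0.003,"twist":0}])

```text
t: 5.0
eef_pos: [456.9, 5.4, 107.0]
tcp_rot: [3.139, 0.0, 1.446]
ft_force: [-11.2, 1.4, 40.6]
opening: 0.002
```

```bash
python3 - <<'E'
from h import *
a,_=snap('scene','s2')
cv2.imwrite('pics/c2.png',cv2.resize(a[100:260,130:330],None,fx=4,fy=3.7,interpolation=cv2.INTER_CUBIC)[:,:,::-1])
E
```

```text
(no output)
```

View pics/c2.png

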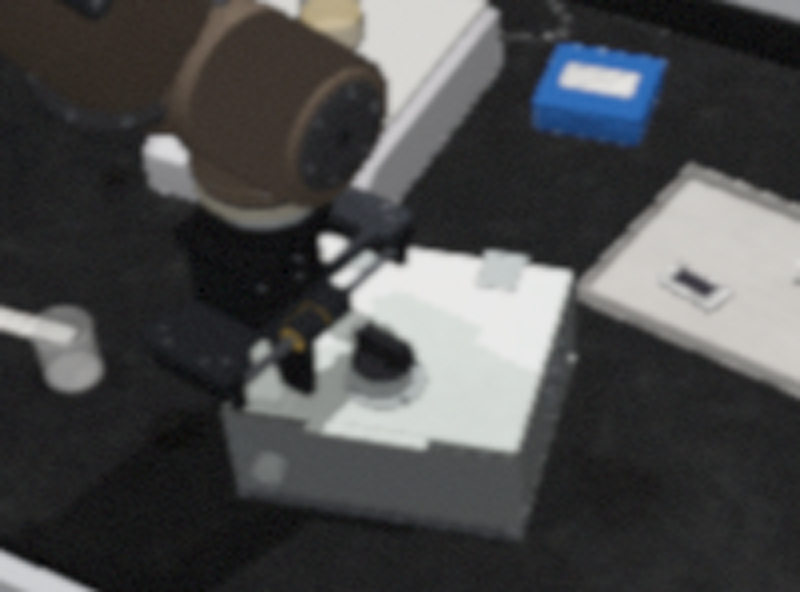

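The crop shows the hatch shut, with contact at z = 107 as expected. The wing is visible at crop (380,350) with its bar roughly along y. I'll lift and back off to measure it.

>>> carry_out(moves=[{"dx":0,"dy":0,"dz":-0.01,"twist":0},{"dx":0,"dy":0,"dz":-0.05,"twist":0},{"dx":0,"dy":0,"dz":-0.09,"twist":0},{"dx":0.03,"dy":0,"dz":-0.12,"twist":0},{"dx":0.07,"dy":0,"dz":-0.133,"twist":0}], grip=0.07)

```text
t: 5.55
eef_pos: [466.4, 74.9, 240.7]
tcp_rot: [3.137, -0.001, 1.443]
ft_force: [0.1, -0.3, -1.0]
opening: 0.373
```

>>> carry_out(moves=[{"dx":0.04,"dy":0,"dz":0,"twist":0},{"dx":0.08,"dy":0,"dz":0,"twist":0},{"dx":0.12,"dy":0,"dz":0,"twist":0}])

```text
t: 5.85
eef_pos: [480.5, 195.6, 238.0]
tcp_rot: [3.141, -0.0, 1.445]
ft_force: [-0.0, 0.1, 0.1]
opening: 0.622
```

```bash
cat > w.py <<'E'
from h import *
import sys
def measure(tag):
  for n,sl in(('top',(150,250,170,290)),('scene',(140,260,170,300))):
    im,d=snap(n,tag+n);P=pts(n,d)
    r=np.zeros(d.shape,bool);r[sl[0]:sl[1],sl[2]:sl[3]]=1
    hsv=cv2.cvtColor(im,cv2.COLOR_RGB2HSV)
    xy=np.hypot(P[...,0]-500,P[...,1]+35)
    lid=r&(abs(P[...,2]-107)<8)&(hsv[...,2]>120)
    L=P[lid];bx=cv2.minAreaRect(L[:,:2].astype(np.float32));print(n,'lid z',np.median(L[:,2]).round(1),bx)
    b=r&(P[...,2]>147)&(P[...,2]<170)&(xy<80);B=P[b]
    if len(B)<5: print('no wing',len(B));continue
    # colour mask cast on the top plane z=157
    m=(r&(hsv[...,2]<75)&(P[...,2]>125)&(P[...,2]<175)&(xy<80)).astype(np.uint8)
    print(n,'wing',m.sum(),len(B),B.mean(0).round(1),cv2.minAreaRect(B[:,:2].astype(np.float32)))
    C=np.cov(B[:,:2].T);w,V=np.linalg.eigh(C);a=np.arctan2(V[1,1],V[0,1]);print(' long axis angle',a%np.pi,'std',np.sqrt(w), 'wing angle est',(0.274+np.pi/2-a)%np.pi)
    cv2.imwrite('pics/%s%s_c.png'%(tag,n),cv2.resize(im[sl[0]:sl[1],sl[2]:sl[3]],None,fx=4.5,fy=4.5,interpolation=cv2.INTER_CUBIC)[:,:,::-1])
  print({k:np.round(v,3).tolist() for k,v in state().items() if k in('t','eef_pos','tcp_rot','ft_force','moment','opening')})
if __name__=='__main__': measure(sys.argv[1])
E
python3 w.py a
```

```text
top lid z 107.8 ((532.5128784179688, -30.142593383789062), (194.27828979492188, 198.51544189453125), 15.712150573730469)
top wing 97 63 [488.6 -43.1 157.2] ((489.138916015625, -42.893768310546875), (39.1365852355957, 12.329508781433105), 80.384521484375)
 long axis angle 1.390485961749694 std [ 3.71894318 11.92952848] wing angle est 0.4543103650452025
scene lid z 106.1 ((529.560546875, -30.358840942382812), (198.22889709472656, 198.56222534179688), 15.860160827636719)
scene wing 151 80 [484.2 -42.5 154.5] ((484.59283447265625, -41.982810974121094), (41.170265197753906, 14.595922470092773), 79.48603057861328)
 long axis angle 1.4037204084239807 std [ 3.57454452 12.28722063] wing angle est 0.44107591837091586
{'t': 5.95, 'eef_pos': [480.649, 197.444, 237.52], 'tcp_rot': [3.141, -0.001, 1.449], 'ft_force': [0.399, -0.842, 0.005], 'moment': [-0.139, 0.097, 0.022], 'opening': 0.703}
```

View pics/atop_c.png

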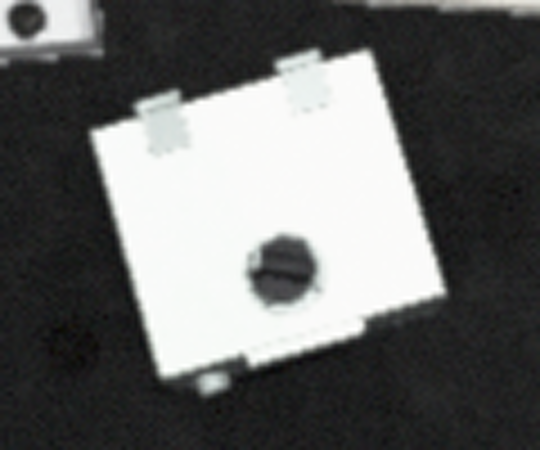

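The top crop shows the hatch shut and the wing bar at crop (282,270). Both cameras agree: wing at (487,-43), top at z = 156, wing angle about 0.45. I'll go above it and align.

>>> carry_out(moves=[{"dx":-0.048,"dy":0.007,"dz":0,"twist":0},{"dx":-0.096,"dy":0.015,"dz":0,"twist":0},{"dx":-0.143,"dy":0.022,"dz":0,"twist":1},{"dx":-0.191,"dy":0.03,"dz":0,"twist":2},{"dx":-0.238,"dy":0.037,"dz":0,"twist":2.8}])

```text
t: 6.45
eef_pos: [486.9, -49.2, 237.8]
tcp_rot: [3.141, 0.0, 1.396]
ft_force: [0.8, 0.0, 0.0]
opening: 0.734
```

>>> carry_out(moves=[{"dx":0,"dy":0,"dz":0.0,"twist":0},{"dx":0,"dy":0,"dz":0.02,"twist":0},{"dx":0,"dy":0,"dz":0.04,"twist":0},{"dx":0,"dy":0,"dz":0.06,"twist":0},{"dx":0,"dy":0,"dz":0.07,"twist":0}])

```text
t: 6.95
eef_pos: [486.7, -46.7, 166.3]
tcp_rot: [-3.14, -0.0, 1.397]
ft_force: [-0.1, -0.3, 0.4]
opening: 0.737
```

>>> carry_out(moves=[{"dx":0.0035,"dy":0,"dz":0.01,"twist":0},{"dx":0.0035,"dy":0,"dz":0.02,"twist":0},{"dx":0.0035,"dy":0,"dz":0.0265,"twist":0},{"dx":0.0035,"dy":0,"dz":0.0265,"twist":0},{"dx":0.0035,"dy":0,"dz":0.0265,"twist":0}], grip=0.03)

```text
t: 7.45
eef_pos: [488.2, -43.4, 141.4]
tcp_rot: [3.141, -0.0, 1.397]
ft_force: [-0.7, 0.4, -0.2]
opening: 0.372
```

```bash
python3 - <<'E'
from h import *
a,_=snap('scene','s3')
cv2.imwrite('pics/c3.png',cv2.resize(a[130:250,180:320],None,fx=5,fy=5,interpolation=cv2.INTER_CUBIC)[:,:,::-1])
print({k:np.round(v,3).tolist() for k,v in state().items()})
E
```

```text
{'t': 7.5, 'joints': [-0.224, 0.4, 1.966, 0.0, 0.774, -0.049], 'qvel': [0.001, -0.004, 0.0, -0.0, -0.0, 0.0], 'tau': [0.025, -48.061, -19.077, 0.057, 0.031, -0.0], 'eef_pos': [488.227, -43.465, 141.497], 'tcp_rot': [3.141, -0.0, 1.397], 'ft_force': [1.992, 0.311, -0.734], 'moment': [-0.098, 0.065, 0.021], 'opening': 0.344}
```

View pics/c3.png

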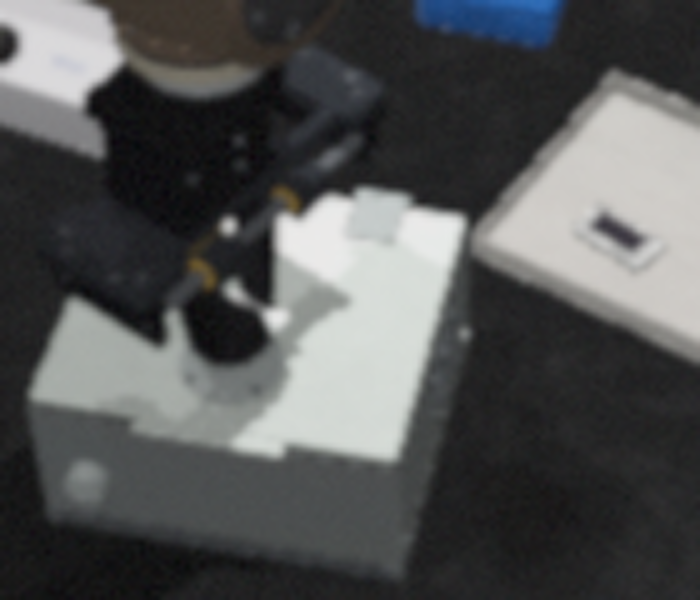

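The fingers straddle the bar at about (230,320) in the crop. Closing.

>>> carry_out(moves=[{"dx":0,"dy":0,"dz":0,"twist":0},{"dx":0,"dy":0,"dz":0,"twist":0},{"dx":0,"dy":0,"dz":0,"twist":0},{"dx":0,"dy":0,"dz":0,"twist":0},{"dx":0,"dy":0,"dz":0,"twist":0}], grip=0.0)

```text
t: 8.0
eef_pos: [488.4, -43.5, 141.4]
tcp_rot: [3.14, -0.0, 1.396]
ft_force: [1.1, -0.8, 2.8]
opening: 0.121
```

```bash
python3 -c "
from h import *
print({k:np.round(v,3).tolist() for k,v in state().items() if k in('t','eef_pos','tcp_rot','ft_force','moment','opening')})"
```

```text
{'t': 8.0, 'eef_pos': [488.421, -43.493, 141.383], 'tcp_rot': [3.14, -0.0, 1.396], 'ft_force': [1.105, -0.837, 2.806], 'moment': [-0.171, -0.314, 0.036], 'opening': 0.121}
```

>>> carry_out(moves=[{"dx":0,"dy":0,"dz":0.002,"twist":0},{"dx":0,"dy":0,"dz":0.004,"twist":0},{"dx":0,"dy":0,"dz":0.006,"twist":0},{"dx":0,"dy":0,"dz":0.008,"twist":0},{"dx":0,"dy":0,"dz":0.008,"twist":0}])

```text
t: 8.5
eef_pos: [488.4, -43.5, 133.3]
tcp_rot: [3.14, -0.0, 1.396]
ft_force: [1.6, -0.6, 6.6]
opening: 0.128
```

>>> carry_out(moves=[{"dx":0,"dy":0,"dz":0.0005,"twist":0},{"dx":0,"dy":0,"dz":0.001,"twist":0},{"dx":0,"dy":0,"dz":0.001,"twist":0}])

```text
t: 8.8
eef_pos: [488.5, -43.5, 132.4]
tcp_rot: [3.14, -0.0, 1.396]
ft_force: [1.0, -0.7, 7.7]
opening: 0.124
```

>>> carry_out(moves=[{"dx":0,"dy":0,"dz":0.0004,"twist":0},{"dx":0,"dy":0,"dz":0.0008,"twist":0},{"dx":0,"dy":0,"dz":0.0008,"twist":0}])

```text
t: 9.1
eef_pos: [488.5, -43.5, 131.8]
tcp_rot: [3.14, 0.0, 1.397]
ft_force: [0.6, -0.7, 9.6]
opening: 0.121
```

>>> carry_out(moves=[{"dx":0,"dy":0,"dz":0.0003,"twist":0},{"dx":0,"dy":0,"dz":0.0006,"twist":0},{"dx":0,"dy":0,"dz":0.0006,"twist":0}])

```text
t: 9.4
eef_pos: [488.5, -43.6, 131.5]
tcp_rot: [3.14, 0.0, 1.397]
ft_force: [0.6, -1.3, 14.3]
opening: 0.118
```

The floor is at about 9.7 mm of travel, where force stopped following the spring. I'll ease off 0.4 mm and turn while held in.

>>> carry_out(moves=[{"dx":0,"dy":0,"dz":-0.0004,"twist":3},{"dx":0,"dy":0,"dz":-0.0004,"twist":8},{"dx":0,"dy":0,"dz":-0.0004,"twist":13},{"dx":0,"dy":0,"dz":-0.0004,"twist":18},{"dx":0,"dy":0,"dz":-0.0004,"twist":18}])

```text
t: 9.9
eef_pos: [487.8, -43.3, 131.6]
tcp_rot: [-3.142, -0.0, 1.079]
ft_force: [-2.3, 0.8, 12.5]
opening: 0.122
```

```bash
cat > st.py <<'E'
from h import *
s=state();print({k:np.round(s[k],3).tolist() for k in('t','eef_pos','tcp_rot','ft_force','moment','opening')}, 'wing~',round(0.45+1.396-s['tcp_rot'][2],3),'tau6',s['tau'][5])
E
python3 st.py
```

```text
{'t': 9.9, 'eef_pos': [487.839, -43.329, 131.59], 'tcp_rot': [-3.142, -0.0, 1.079], 'ft_force': [-2.29, 0.816, 12.522], 'moment': [0.033, 0.562, 0.016], 'opening': 0.122} wing~ 0.767 tau6 1.088983230292797
```

>>> carry_out(moves=[{"dx":0,"dy":0,"dz":0,"twist":4},{"dx":0,"dy":0,"dz":0,"twist":8},{"dx":0,"dy":0,"dz":0,"twist":12},{"dx":0,"dy":0,"dz":0,"twist":12}])

```text
t: 10.3
eef_pos: [487.4, -43.1, 131.5]
tcp_rot: [-3.141, 0.0, 0.871]
ft_force: [-3.4, 1.6, 13.6]
opening: 0.123
```

```bash
python3 st.py
```

```text
{'t': 10.3, 'eef_pos': [487.439, -43.093, 131.541], 'tcp_rot': [-3.141, 0.0, 0.871], 'ft_force': [-3.371, 1.646, 13.637], 'moment': [0.378, 0.834, -0.018], 'opening': 0.123} wing~ 0.975 tau6 0.8926473185420036
```

>>> carry_out(moves=[{"dx":0,"dy":0,"dz":0,"twist":4},{"dx":0,"dy":0,"dz":0,"twist":8},{"dx":0,"dy":0,"dz":0,"twist":12},{"dx":0,"dy":0,"dz":0,"twist":12}])

```text
t: 10.7
eef_pos: [487.1, -42.8, 131.5]
tcp_rot: [-3.14, 0.001, 0.661]
ft_force: [-4.8, 3.8, 15.1]
opening: 0.128
```

```bash
python3 st.py
```

```text
{'t': 10.7, 'eef_pos': [487.15, -42.819, 131.535], 'tcp_rot': [-3.14, 0.001, 0.661], 'ft_force': [-4.848, 3.825, 15.138], 'moment': [0.794, 0.98, -0.046], 'opening': 0.128} wing~ 1.185 tau6 0.8759666047990322
```

>>> carry_out(moves=[{"dx":0,"dy":-0.001,"dz":-0.0003,"twist":1.5},{"dx":0,"dy":-0.001,"dz":-0.0003,"twist":3},{"dx":0,"dy":-0.001,"dz":-0.0003,"twist":3}])

```text
t: 11.0
eef_pos: [487.0, -42.5, 131.7]
tcp_rot: [-3.141, 0.0, 0.61]
ft_force: [-2.9, -0.2, 10.4]
opening: 0.125
```

```bash
python3 st.py
```

```text
{'t': 11.0, 'eef_pos': [486.976, -42.478, 131.705], 'tcp_rot': [-3.141, 0.0, 0.61], 'ft_force': [-2.936, -0.188, 10.354], 'moment': [0.06, 0.629, -0.002], 'opening': 0.125} wing~ 1.236 tau6 0.33811979927122593
```

>>> carry_out(moves=[{"dx":0,"dy":0,"dz":0,"twist":1.5},{"dx":0,"dy":0,"dz":0,"twist":3},{"dx":0,"dy":0,"dz":0,"twist":3}])

```text
t: 11.3
eef_pos: [487.0, -42.4, 131.7]
tcp_rot: [-3.141, 0.0, 0.558]
ft_force: [-2.7, 1.9, 11.8]
opening: 0.121
```

```bash
python3 st.py
```

```text
{'t': 11.3, 'eef_pos': [486.95, -42.422, 131.709], 'tcp_rot': [-3.141, 0.0, 0.558], 'ft_force': [-2.681, 1.85, 11.823], 'moment': [0.231, 0.571, 0.015], 'opening': 0.121} wing~ 1.288 tau6 0.3402143809944391
```

>>> carry_out(moves=[{"dx":0,"dy":-0.0003,"dz":0,"twist":1.5},{"dx":0,"dy":-0.0003,"dz":0,"twist":3},{"dx":0,"dy":-0.0003,"dz":0,"twist":3}])

```text
t: 11.6
eef_pos: [486.8, -42.2, 131.7]
tcp_rot: [-3.141, 0.0, 0.506]
ft_force: [-3.0, -1.0, 10.9]
opening: 0.126
```

```bash
python3 st.py
```

```text
{'t': 11.6, 'eef_pos': [486.843, -42.242, 131.711], 'tcp_rot': [-3.141, 0.0, 0.506], 'ft_force': [-2.954, -0.986, 10.858], 'moment': [0.086, 0.616, -0.023], 'opening': 0.126} wing~ 1.34 tau6 0.33608282916247845
```

>>> carry_out(moves=[{"dx":0,"dy":0,"dz":0,"twist":1.5},{"dx":0,"dy":0,"dz":0,"twist":3},{"dx":0,"dy":0,"dz":0,"twist":3}])

```text
t: 11.9
eef_pos: [486.8, -42.2, 131.7]
tcp_rot: [-3.141, 0.0, 0.453]
ft_force: [-2.6, 0.6, 11.0]
opening: 0.123
```

```bash
python3 st.py
```

```text
{'t': 11.9, 'eef_pos': [486.844, -42.162, 131.746], 'tcp_rot': [-3.141, 0.0, 0.453], 'ft_force': [-2.572, 0.551, 10.953], 'moment': [0.191, 0.665, 0.022], 'opening': 0.123} wing~ 1.393 tau6 0.337145933881402
```

>>> carry_out(moves=[{"dx":0,"dy":0,"dz":0,"twist":1},{"dx":0,"dy":0,"dz":0,"twist":2},{"dx":0,"dy":0,"dz":0,"twist":2}])

```text
t: 12.2
eef_pos: [486.8, -42.1, 131.7]
tcp_rot: [-3.141, 0.0, 0.419]
ft_force: [-3.6, 1.3, 11.5]
opening: 0.125
```

```bash
python3 st.py
```

```text
{'t': 12.2, 'eef_pos': [486.77, -42.096, 131.698], 'tcp_rot': [-3.141, 0.0, 0.419], 'ft_force': [-3.63, 1.262, 11.537], 'moment': [0.317, 0.566, -0.004], 'opening': 0.125} wing~ 1.427 tau6 0.23599798791110516
```

>>> carry_out(moves=[{"dx":0,"dy":-0.0002,"dz":0,"twist":1},{"dx":0,"dy":-0.0002,"dz":0,"twist":2},{"dx":0,"dy":-0.0002,"dz":0,"twist":2}])

```text
t: 12.5
eef_pos: [486.7, -42.0, 131.7]
tcp_rot: [-3.141, 0.0, 0.384]
ft_force: [-2.2, 0.6, 10.9]
opening: 0.122
```

```bash
python3 st.py
```

```text
{'t': 12.5, 'eef_pos': [486.727, -41.987, 131.716], 'tcp_rot': [-3.141, 0.0, 0.384], 'ft_force': [-2.2, 0.618, 10.935], 'moment': [0.191, 0.612, 0.021], 'opening': 0.122} wing~ 1.462 tau6 0.23506270721554756
```

>>> carry_out(moves=[{"dx":0,"dy":0,"dz":0,"twist":1},{"dx":0,"dy":0,"dz":0,"twist":2},{"dx":0,"dy":0,"dz":0,"twist":2}])

```text
t: 12.8
eef_pos: [486.7, -41.9, 131.7]
tcp_rot: [-3.141, 0.001, 0.349]
ft_force: [-2.1, 1.1, 11.7]
opening: 0.116
```

```bash
python3 st.py
```

```text
{'t': 12.8, 'eef_pos': [486.673, -41.916, 131.697], 'tcp_rot': [-3.141, 0.001, 0.349], 'ft_force': [-2.15, 1.076, 11.651], 'moment': [0.311, 0.612, -0.027], 'opening': 0.116} wing~ 1.497 tau6 0.24210537783801556
```

>>> carry_out(moves=[{"dx":0,"dy":0,"dz":0,"twist":1},{"dx":0,"dy":0,"dz":0,"twist":2},{"dx":0,"dy":0,"dz":0,"twist":2}])

```text
t: 13.1
eef_pos: [486.7, -41.9, 131.7]
tcp_rot: [-3.141, 0.001, 0.314]
ft_force: [-1.8, 1.8, 10.6]
opening: 0.124
```

```bash
python3 st.py
```

```text
{'t': 13.1, 'eef_pos': [486.696, -41.901, 131.722], 'tcp_rot': [-3.141, 0.001, 0.314], 'ft_force': [-1.806, 1.794, 10.594], 'moment': [0.405, 0.626, 0.034], 'opening': 0.124} wing~ 1.532 tau6 0.23756342008709908
```

>>> carry_out(moves=[{"dx":0,"dy":-0.0002,"dz":0,"twist":1},{"dx":0,"dy":-0.0002,"dz":0,"twist":2},{"dx":0,"dy":-0.0002,"dz":0,"twist":2}])

```text
t: 13.4
eef_pos: [486.7, -41.7, 131.7]
tcp_rot: [-3.141, 0.0, 0.279]
ft_force: [-3.1, 1.8, 10.9]
opening: 0.121
```

```bash
python3 st.py
```

```text
{'t': 13.4, 'eef_pos': [486.655, -41.747, 131.729], 'tcp_rot': [-3.141, 0.0, 0.279], 'ft_force': [-3.076, 1.785, 10.908], 'moment': [0.315, 0.587, -0.016], 'opening': 0.121} wing~ 1.567 tau6 0.23877915926277637
```

>>> carry_out(moves=[{"dx":0,"dy":0,"dz":0,"twist":1},{"dx":0,"dy":0,"dz":0,"twist":2},{"dx":0,"dy":0,"dz":0,"twist":2}])

```text
t: 13.7
eef_pos: [486.6, -41.7, 131.7]
tcp_rot: [-3.141, 0.001, 0.244]
ft_force: [-2.2, 0.9, 11.0]
opening: 0.123
```

```bash
python3 st.py
```

```text
{'t': 13.7, 'eef_pos': [486.648, -41.699, 131.717], 'tcp_rot': [-3.141, 0.001, 0.244], 'ft_force': [-2.226, 0.929, 11.027], 'moment': [0.33, 0.628, 0.078], 'opening': 0.123} wing~ 1.602 tau6 0.24588603526353836
```

>>> carry_out(moves=[{"dx":0,"dy":0,"dz":0,"twist":0.6},{"dx":0,"dy":0,"dz":0,"twist":1.2},{"dx":0,"dy":0,"dz":0,"twist":1.2}])

```text
t: 14.0
eef_pos: [486.6, -41.7, 131.7]
tcp_rot: [-3.141, 0.001, 0.223]
ft_force: [-3.3, 2.0, 10.4]
opening: 0.124
```

```bash
python3 st.py
```

```text
{'t': 14.0, 'eef_pos': [486.614, -41.656, 131.718], 'tcp_rot': [-3.141, 0.001, 0.223], 'ft_force': [-3.335, 1.999, 10.438], 'moment': [0.477, 0.615, 0.054], 'opening': 0.124} wing~ 1.623 tau6 0.16883694101125002
```

>>> carry_out(moves=[{"dx":0,"dy":-0.0002,"dz":0,"twist":1},{"dx":0,"dy":-0.0002,"dz":0,"twist":2},{"dx":0,"dy":-0.0002,"dz":0,"twist":2}])

```text
t: 14.3
eef_pos: [486.6, -41.5, 131.7]
tcp_rot: [-3.141, 0.001, 0.188]
ft_force: [-1.8, 1.0, 11.6]
opening: 0.123
```

```bash
python3 st.py; python3 st.py
```

```text
{'t': 14.3, 'eef_pos': [486.604, -41.544, 131.723], 'tcp_rot': [-3.141, 0.001, 0.188], 'ft_force': [-1.752, 0.955, 11.583], 'moment': [0.341, 0.633, 0.062], 'opening': 0.123} wing~ 1.658 tau6 0.24489046074450016
{'t': 14.3, 'eef_pos': [486.604, -41.544, 131.723], 'tcp_rot': [-3.141, 0.001, 0.188], 'ft_force': [-1.752, 0.955, 11.583], 'moment': [0.341, 0.633, 0.062], 'opening': 0.123} wing~ 1.658 tau6 0.24489046074450016
```

>>> carry_out(moves=[{"dx":0,"dy":0,"dz":0,"twist":1},{"dx":0,"dy":0,"dz":0,"twist":2},{"dx":0,"dy":0,"dz":0,"twist":2}])

```text
t: 14.6
eef_pos: [486.6, -41.5, 131.7]
tcp_rot: [-3.141, 0.001, 0.153]
ft_force: [-2.0, 0.8, 11.4]
opening: 0.122
```

```bash
python3 st.py
```

```text
{'t': 14.6, 'eef_pos': [486.599, -41.48, 131.718], 'tcp_rot': [-3.141, 0.001, 0.153], 'ft_force': [-1.97, 0.81, 11.436], 'moment': [0.463, 0.634, -0.022], 'opening': 0.122} wing~ 1.693 tau6 0.23854980245232582
```

>>> carry_out(moves=[{"dx":0,"dy":0,"dz":0,"twist":1},{"dx":0,"dy":0,"dz":0,"twist":2},{"dx":0,"dy":0,"dz":0,"twist":2}])

```text
t: 14.9
eef_pos: [486.6, -41.4, 131.7]
tcp_rot: [-3.141, 0.001, 0.118]
ft_force: [-2.7, 2.3, 11.1]
opening: 0.122
```

```bash
python3 st.py
```

```text
{'t': 14.9, 'eef_pos': [486.601, -41.397, 131.728], 'tcp_rot': [-3.141, 0.001, 0.118], 'ft_force': [-2.729, 2.288, 11.117], 'moment': [0.583, 0.588, 0.006], 'opening': 0.122} wing~ 1.728 tau6 0.23979096673429012
```

>>> carry_out(moves=[{"dx":0,"dy":-0.0003,"dz":0,"twist":1},{"dx":0,"dy":-0.0003,"dz":0,"twist":2},{"dx":0,"dy":-0.0003,"dz":0,"twist":2}])

```text
t: 15.2
eef_pos: [486.6, -41.2, 131.7]
tcp_rot: [-3.141, 0.001, 0.084]
ft_force: [-2.5, 1.5, 10.5]
opening: 0.126
```

```bash
python3 st.py
```

```text
{'t': 15.2, 'eef_pos': [486.573, -41.241, 131.714], 'tcp_rot': [-3.141, 0.001, 0.084], 'ft_force': [-2.479, 1.456, 10.541], 'moment': [0.33, 0.611, 0.064], 'opening': 0.126} wing~ 1.762 tau6 0.29760634526610374
```

>>> carry_out(moves=[{"dx":0,"dy":0,"dz":0,"twist":0.6},{"dx":0,"dy":0,"dz":0,"twist":1.2},{"dx":0,"dy":0,"dz":0,"twist":1.2}])

```text
t: 15.5
eef_pos: [486.6, -41.2, 131.7]
tcp_rot: [-3.141, 0.001, 0.063]
ft_force: [-1.7, 2.5, 11.7]
opening: 0.129
```

```bash
python3 st.py
```

```text
{'t': 15.5, 'eef_pos': [486.583, -41.201, 131.719], 'tcp_rot': [-3.141, 0.001, 0.063], 'ft_force': [-1.671, 2.502, 11.702], 'moment': [0.534, 0.54, 0.158], 'opening': 0.129} wing~ 1.783 tau6 0.2799493074417114
```

>>> carry_out(moves=[{"dx":0,"dy":0,"dz":0,"twist":0.4},{"dx":0,"dy":0,"dz":0,"twist":0.8},{"dx":0,"dy":0,"dz":0,"twist":0.8}])

```text
t: 15.8
eef_pos: [486.6, -41.2, 131.7]
tcp_rot: [-3.141, 0.001, 0.049]
ft_force: [-2.8, 1.8, 11.7]
opening: 0.123
```

```bash
python3 st.py
```

```text
{'t': 15.8, 'eef_pos': [486.564, -41.184, 131.721], 'tcp_rot': [-3.141, 0.001, 0.049], 'ft_force': [-2.758, 1.804, 11.677], 'moment': [0.506, 0.574, 0.215], 'opening': 0.123} wing~ 1.797 tau6 0.2947290614247322
```

The moment rises steadily (0.06, 0.16, 0.22 N m), so it is at the stop. I'll ease back about 0.05 rad and let it rise while still holding, to feel whether it enters the notch.

>>> carry_out(moves=[{"dx":0,"dy":0,"dz":0,"twist":-2},{"dx":0,"dy":0,"dz":0,"twist":-4},{"dx":0,"dy":0,"dz":-0.001,"twist":-4},{"dx":0,"dy":0,"dz":-0.002,"twist":-4},{"dx":0,"dy":0,"dz":-0.003,"twist":-4}])

```text
t: 16.3
eef_pos: [486.5, -41.3, 134.5]
tcp_rot: [-3.141, 0.001, 0.119]
ft_force: [-2.1, -0.3, 5.8]
opening: 0.124
```

```bash
python3 st.py
```

```text
{'t': 16.3, 'eef_pos': [486.537, -41.326, 134.457], 'tcp_rot': [-3.141, 0.001, 0.119], 'ft_force': [-2.113, -0.281, 5.812], 'moment': [0.13, 0.335, -0.001], 'opening': 0.124} wing~ 1.727 tau6 0.02025256573688239
```

>>> carry_out(moves=[{"dx":0,"dy":0,"dz":-0.001,"twist":0},{"dx":0,"dy":0,"dz":-0.002,"twist":0},{"dx":0,"dy":0,"dz":-0.003,"twist":0},{"dx":0,"dy":0,"dz":-0.004,"twist":0},{"dx":0,"dy":0,"dz":-0.004,"twist":0}])

```text
t: 16.8
eef_pos: [486.6, -41.3, 138.4]
tcp_rot: [-3.141, 0.001, 0.119]
ft_force: [-1.9, 1.4, 4.3]
opening: 0.122
```

```bash
python3 st.py
```

```text
{'t': 16.8, 'eef_pos': [486.631, -41.346, 138.372], 'tcp_rot': [-3.141, 0.001, 0.119], 'ft_force': [-1.866, 1.365, 4.314], 'moment': [0.256, 0.581, 0.014], 'opening': 0.122} wing~ 1.727 tau6 0.02367087174206972
```

It is in the notch: risen 6.7 mm with the spring still pushing. I'll release, lift clear and look.

>>> carry_out(moves=[{"dx":0,"dy":0,"dz":0,"twist":0},{"dx":0,"dy":0,"dz":0,"twist":0},{"dx":0,"dy":0,"dz":0,"twist":0},{"dx":0,"dy":0,"dz":0,"twist":0},{"dx":0,"dy":0,"dz":0,"twist":0}], grip=0.06)

```text
t: 17.3
eef_pos: [487.0, -41.5, 138.3]
tcp_rot: [-3.142, 0.0, 0.119]
ft_force: [-0.0, 0.1, 0.2]
opening: 0.487
```

>>> carry_out(moves=[{"dx":0,"dy":0,"dz":-0.01,"twist":0},{"dx":0,"dy":0,"dz":-0.03,"twist":0},{"dx":0,"dy":0,"dz":-0.06,"twist":0},{"dx":0,"dy":0,"dz":-0.09,"twist":0},{"dx":0,"dy":0,"dz":-0.12,"twist":0}])

```text
t: 17.8
eef_pos: [486.8, -41.4, 260.4]
tcp_rot: [3.142, -0.001, 0.119]
ft_force: [0.8, 0.4, 0.6]
opening: 0.633
```

>>> carry_out(moves=[{"dx":0,"dy":-0.04,"dz":0,"twist":0},{"dx":0,"dy":-0.085,"dz":0,"twist":0},{"dx":0,"dy":-0.13,"dz":0,"twist":0},{"dx":0,"dy":-0.175,"dz":0,"twist":0},{"dx":0,"dy":-0.22,"dz":0,"twist":0}])

```text
t: 18.3
eef_pos: [460.4, 178.7, 259.4]
tcp_rot: [-3.141, -0.001, 0.119]
ft_force: [0.5, -0.7, 0.4]
opening: 0.632
```

```bash
python3 w.py b; python3 - <<'E'
from h import *
for n,c in(('top',(355,165,330,225)),('top',(130,205,175,245))):
    a=np.load('pics/t1.npz')['im'];b=np.load('pics/btop.npz')['im']
    for (x0,y0,x1,y1) in((320,145,375,230),(135,210,170,240)):
        print('bystander diff',np.abs(a[y0:y1,x0:x1].astype(int)-b[y0:y1,x0:x1]).mean().round(2))
    break
E
```

```text
top lid z 107.7 ((532.4638061523438, -30.194656372070312), (194.25901794433594, 198.41439819335938), 15.581451416015625)
top wing 114 60 [488.4 -43.1 156.8] ((489.53765869140625, -42.87214279174805), (41.445892333984375, 11.871880531311035), 6.272716045379639)
 long axis angle 0.12996681404481647 std [ 3.50530351 12.42422347] wing angle est 1.7148295127500806
scene lid z 106.2 ((530.4794921875, -29.7020263671875), (197.5657196044922, 198.8297576904297), 15.965930938720703)
scene wing 146 77 [484.2 -43.  154. ] ((485.6809997558594, -42.42576217651367), (41.486473083496094, 12.638300895690918), 11.471427917480469)
 long axis angle 0.13700152719965342 std [ 3.64206145 13.06436553] wing angle est 1.7077947995952432
{'t': 18.4, 'eef_pos': [459.9, 180.906, 259.215], 'tcp_rot': [-3.141, -0.001, 0.123], 'ft_force': [-0.25, -0.207, -0.382], 'moment': [-0.103, 0.198, 0.002], 'opening': 0.633}
bystander diff 2.85
bystander diff 35.16
```

View pics/btop_c.png

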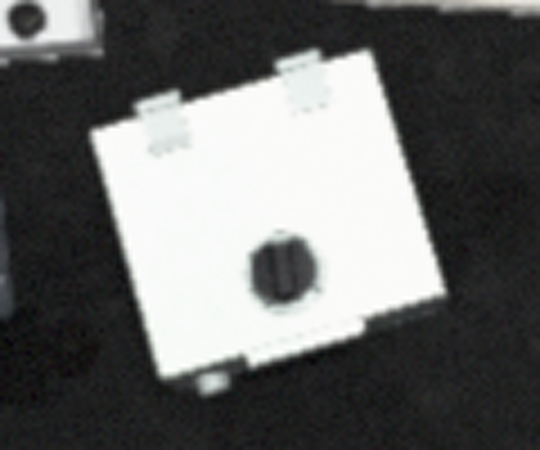

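The top crop shows the hatch shut and the bar at crop (283,270) now along the chamber's x. The wing is at about 1.71 rad and its top is within 0.5 mm of the unpressed height, so it is locked. The difference in the beaker region is most likely the arm hanging over it in the view.

```bash
python3 -c "
from cell import *
print(job_done())"
```

```text
the job is handed in; nothing more can be done
None
```

I shut the hatch, turned and locked the wing fastener, and handed the job in at about 18.4 s of the 67 s allowed. No verdict is reported.

- **Hatch:** I pushed it down with the closed fingers until it seated at z = 107 mm. It still read flat at 106–108 mm after release. That last push reached about 41 N at the wrist through the fingertips, more than I intended.
- **Fastener:** I pressed it until it met the floor at about 9.7 mm, with 15 N at most. I then turned it clockwise until the moment rose steadily to 0.22 N m, which I took as the stop. I eased back about 0.07 rad and let it rise while still holding it. The spring kept pushing well past the ledge height, so it had entered the notch, and I let go.
- **Last checks:** Both cameras put the wing at about 1.71 rad. Its top is within 0.5 mm of where it was before pressing, so it has sprung back. The gripper is clear and reads no force.
- **Bystanders:** The tape and dish look unchanged in the top view. The beaker area did differ there, most likely because the arm was hanging over it, so I could not confirm the beaker from that picture. I never brought the tool down near it.

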